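# Bring the red-lidded jar to the front of the storeroom carousel and hold it there

## Robot

A 7-joint arm with a two-finger parallel gripper is mounted at the origin on the work surface. World frame = base frame: x ahead of the robot, y to its left, z up, the work surface at z = 0. Lengths are in m, angles in degrees, forces in N, time in s.
With the tool pointing down it reaches from about 0.375 to 0.925 m from the base axis. Payload 3.1 kg.
Tool frame: the origin (TCP) lies midway between the tips of the shut fingers; the grasp point (between the pads) lies 19 mm behind it; x points along the fingers, z is the direction in which the jaws open and shut, and the axes are right-handed (so a half turn about x gives the same grasp; the last joint's range is limited). The gripper opens to 85 mm and grips with 20 to 120 N. Pads are 22 mm wide; open, the fingers measure 114 mm over their backs; the gripper's body (76 mm by 85 mm) begins 54 mm behind the grasp point. The pads swing forward as they close: fully open they stand 13 mm farther back than shut.
Start: joints at [68.881, 21.939, 2.515, 91.553, -1.026, 66.532, -2.859], TCP at [0.174, -0.626, 0.231] pointing down, gripper open.
Joint ranges: [-149.38, 149.38], [-23.57, 123.04], [-84.95, 90], [0, 143.3], [-89.99, 269.99], [3.08, 112.72], [-163.45, 163.45]. Speed limits (degrees/s): [159.86, 159.86, 180, 180, 180, 180, 180].

## Interface

Orientations are given as a 3x3 rotation matrix whose columns are the frame's x, y, z axes.
In Python, from bench import * gives the robot as it stands. Calls block until the motion is done:
- goto(position, orientation): joint-space move of the TCP to a pose.
- line_to(position, rotation=None, speed=0.15, threshold=None): straight line of the TCP; rotation=None keeps the orientation; speed is the mean speed in m/s. With threshold (N) it stops when the force on the tool has changed by that much, and returns True; else False.
- movej(angles): joint-space move.
- move_gripper(opening, newtons=None): finger opening in m; newtons is the grip in N (None keeps the last); returns when the fingers have stopped.
- dwell(seconds).
- solve_ik(position, orientation): joint angles nearest the present ones, or None.
- camera(name): name is "scene" or "top" or "wrist"; returns a dict with "color" (384x512x3 uint8, red, green, blue), "z_map" (384x512 float32, m along the optical axis (not along the pixel's ray), 0 where there is no reading), "fx", "fy", "cx", "cy" (pixels), "cam_to_world" (4x4, takes a point from camera to world coordinates); the wrist camera has in their place "mount" (4x4, takes a point from camera to tool coordinates, whose origin is the TCP and whose axes are the tool frame's). Camera axes: x right, y up, looking along -z (the intrinsics and any distortion apply to the point x, -y, -z); pixel columns grow to the right and rows downward; lengths in m; the calibration is good to about 2 mm. A picture is of the moment at which its call begins: read the wrist's pose just before it.
A pose or a line that the arm cannot do raises MotionError and nothing moves.
- job_done(): hands the job in, once; it reports no verdict.
Readings, each from a call of its own:
- read_time(): time.
- read_q(): joint angles.
- read_qd(): joint speeds.
- read_joint_torque(): joint torques, N m.
- read_position(): TCP position.
- read_orientation(): TCP orientation.
- read_contact_force(): force on the tool from outside, world axes, zero at the start.
- read_moment(): the same for the moment, N m.
- read_finger_gap(): finger opening in m.
Only numpy, scipy, OpenCV 4.12 (cv2) and the standard library are available. Lean on these libraries where they do the work, as an engineer would, in place of code of your own. Each camera call takes 0.05 s, during which the arm holds its last target.

## Task

Gently turn the jar carousel until the jar with the red lid stands at the front, centred under the yellow wire arch, and then hold the turntable still there: finish with the gripper still firmly holding the turntable, not letting go. Leave every jar standing in its pocket, and do not disturb the can, the oil bottle and the carton around the carousel.

Things in the scene. Friction and masses are not known exactly. Their poses are not given: they have to be found in the camera images.
- stand: fixed dark steel stand of the carousel: round base 200 mm across, with a flat tab 10 mm thick on its front side reaching 175 mm from the axis. Origin on the table on the turning axis; its -x axis points to the front. A yellow arrow lies on the tab; over the front place stands a yellow wire arch (8 mm wire, 90 mm wide between post centres, the posts 140 mm from the axis, the top bar 98 mm from the axis and 146 mm above the table).
- front (a point): the front place: the point under the yellow arch, 82 mm from the turning axis on the stand's front side, 28 mm above the table, where the middle of the red-lidded jar's underside belongs
- turntable: round wooden turntable 250 mm across, its top 28 mm above the table, on the upright axis of the stand; it turns without end either way, with light friction (about 0.04 N m), no detents, no spring. Origin on the axis at table height, z up. Six grey pockets (rims 14 mm high) 82 mm from the axis, every 60 degrees; the red-lidded jar is in the one on its -x side. A 26 mm column in the middle carries the handle bar.
- handle (a point): centre of the handle bar, on the axis, 161 mm above the table: a black bar 70 mm long (along the turntable's x axis, so it points at the red-lidded jar), 16 mm thick, 34 mm high (144 to 178 mm above the table). It stands clear above the jars and can be pinched across its thickness from above.
- jar_red: the marked jar: round amber glass jar with a RED lid, 46 mm in diameter, 95 mm high, standing loose in its pocket (about 2 mm play). Origin at the middle of its underside, 28 mm above the table; the lid's top is 123 mm above the table.
- jar_a: another jar of the same size, with a white lid, standing in one of the other pockets (which one varies). Origin at the middle of its underside.
- jar_b: another jar of the same size, with a blue lid, standing in one of the other pockets (which one varies). Origin at the middle of its underside.
- jar_c: another jar of the same size, with a green lid, standing in one of the other pockets (which one varies). Origin at the middle of its underside.
- jar_d: another jar of the same size, with a white lid, standing in one of the other pockets (which one varies). Origin at the middle of its underside.
- jar_e: another jar of the same size, with a blue lid, standing in one of the other pockets (which one varies). Origin at the middle of its underside.
- can: bystander: food can with a blue label, 66 mm in diameter, 100 mm high, standing on the table beside the carousel. Origin at the middle of its underside.
- oil: bystander: amber oil bottle with a yellow cap, 60 mm in diameter, 170 mm high, standing beside the carousel. Origin at the middle of its underside.
- carton: bystander: red carton 60 x 100 x 70 mm (x, y, z), standing behind the carousel. Origin at the middle of its underside.

How it is judged:
By the outcome, as a careful person would: the job done as asked, in the order asked, and still so for the second after the job is handed in, while the arm keeps its last pose, push and grip.
It also fails if it takes over 64 s, if anything falls off the work surface, if the arm or the gripper's body presses on something with over 40 N, if the wrist force passes 120 N, or if a joint passes its speed limit or range.

## Working session

There is one attempt and no reset: what is moved stays moved. The work goes in short steps, each a Python script; the robot and the scene stay as the last script left them, time stands still between calls to the robot, and variables do not carry over. Pictures are saved under pics/ and viewed, and the job is handed in when it is done.

```bash
mkdir -p pics; ls; python3 - <<'E'
from bench import *
import cv2,numpy as np
for n in ("top","scene"):
    c=camera(n); cv2.imwrite(f"pics/{n}0.png",cv2.resize(c["color"][:,:,::-1],(800,600)))
    np.savez(f"{n}0.npz",**c)
    print(n,c["fx"],c["fy"],c["cx"],c["cy"],c["cam_to_world"].round(3), [k for k in c])
print(read_time(),read_position(),read_orientation())
E
```

```text
pics
top 354.1463285614226 354.1463285614226 259.4051302894916 194.12383352297314 [[-0.02   0.995 -0.099  0.546]
 [-1.    -0.019  0.008  0.048]
 [ 0.006  0.099  0.995  1.006]
 [ 0.     0.     0.     1.   ]] ['color', 'z_map', 'fx', 'fy', 'cx', 'cy', 'cam_to_world']
scene 489.3500444370323 489.3500444370323 267.9172009589785 194.99791164613183 [[-0.336 -0.539  0.773  1.489]
 [ 0.942 -0.188  0.278  0.341]
 [-0.004  0.821  0.57   0.738]
 [ 0.     0.     0.     1.   ]] ['color', 'z_map', 'fx', 'fy', 'cx', 'cy', 'cam_to_world']
0.1 [ 0.17364083 -0.62547306  0.23001081] [[-7.80393305e-04  9.63527998e-01  2.67606405e-01]
 [ 2.28324704e-03  2.67607506e-01 -9.63525303e-01]
 [-9.99997089e-01 -1.40917162e-04 -2.40881156e-03]]
```

View pics/top0.png

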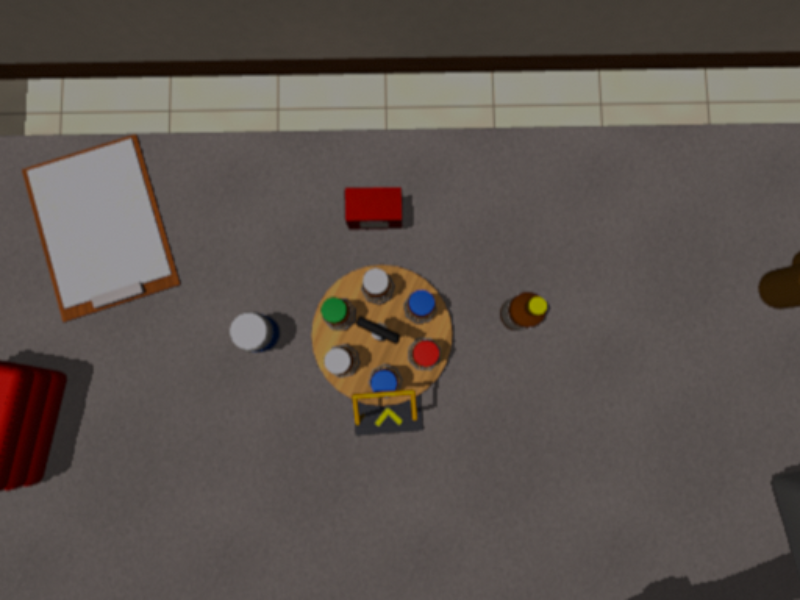

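View pics/scene0.png

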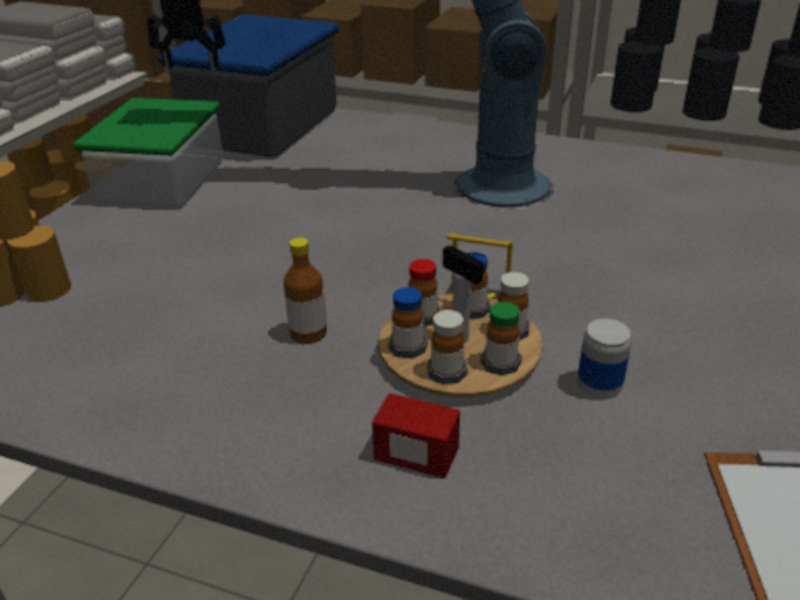

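The top view shows the carousel at (383,333) with the tab and arch below it, towards the robot. The red lid is at (427,353) and the handle bar at (378,330). The red jar needs roughly 65° of clockwise turn. Next I'll measure this precisely.

```bash
cat > h.py <<'E'
import numpy as np,cv2
def ray(c,u,v,z):
    T=c["cam_to_world"]; d=T[:3,:3]@np.array([(u-c["cx"])/c["fx"],-(v-c["cy"])/c["fy"],-1.0]); o=T[:3,3]
    return o+d*(z-o[2])/d[2]
def cloud(c):
    h,w=c["z_map"].shape; v,u=np.mgrid[:h,:w]; z=c["z_map"]
    P=np.stack([(u-c["cx"])/c["fx"]*z,-(v-c["cy"])/c["fy"]*z,-z],-1)
    return P@c["cam_to_world"][:3,:3].T+c["cam_to_world"][:3,3]
def masks(c):
    hsv=cv2.cvtColor(c["color"],cv2.COLOR_RGB2HSV); H,S,V=[hsv[...,i].astype(int) for i in range(3)]
    return dict(red=((H<6)|(H>174))&(S>180)&(V>90),blue=(H>100)&(H<125)&(S>150)&(V>80),green=(H>50)&(H<75)&(S>130)&(V>60),
      white=(S<40)&(V>120),yellow=(H>18)&(H<32)&(S>190)&(V>100),dark=(V<40))
def blobs(m,amin=6):
    n,l,s,ce=cv2.connectedComponentsWithStats(m.astype(np.uint8)); return [(s[i,4],ce[i],l==i,s[i]) for i in range(1,n) if s[i,4]>=amin]
E
python3 - <<'E'
from h import *
np.set_printoptions(precision=4,suppress=True)
for n in ("top","scene"):
    c=dict(np.load(n+"0.npz")); C=cloud(c); print(n)
    for k,m in masks(c).items():
        for a,ce,mm,s in blobs(m):
            if n=="top" and not(130<ce[0]<370 and 110<ce[1]<290): continue
            if n=="scene" and not(170<ce[0]<420 and 140<ce[1]<310): continue
            zz=C[...,2][mm]
            print(k,a,ce,s[:4],"z med/max",np.median(zz),zz.max(),"ray123",ray(c,*ce,.123)[:2],"ray161",ray(c,*ce,.178)[:2],"cloud",np.median(C[mm],0))
E
```

```text
top
red 744 [238.3253 129.8925] [221 120  36  21] z med/max 0.06880341701904613 1.0061436932876944 ray123 [0.7997 0.0913] ray161 [0.7839 0.0886] cloud [0.8151 0.0946 0.0688]
red 222 [272.1441 225.7297] [264 218  17  17] z med/max 0.12174889580068837 1.0061436932876944 ray123 [0.5545 0.0108] ray161 [0.5539 0.0131] cloud [0.554  0.0109 0.1217]
blue 202 [269.3713 193.505 ] [262 186  16  16] z med/max 0.12190158983949523 1.0061436932876944 ray123 [0.6351 0.0158] ray161 [0.6295 0.0178] cloud [0.6344 0.0164 0.1219]
blue 178 [245.3427 243.5056] [238 237  16  13] z med/max 0.1218445412051628 0.12633822942569628 ray123 [0.5121 0.078 ] ray161 [0.5142 0.0761] cloud [0.5111 0.0788 0.1218]
green 196 [213.301  198.1582] [206 191  16  16] z med/max 0.12178969842948328 0.1251899202837229 ray123 [0.6261 0.1563] ray161 [0.6211 0.1496] cloud [0.6265 0.1571 0.1218]
white 191 [239.9058 179.466 ] [233 172  15  16] z med/max 0.12198656696900922 0.12595572115653897 ray123 [0.672  0.0891] ray161 [0.6641 0.0866] cloud [0.6728 0.089  0.122 ]
white 419 [158.1289 211.5561] [147 201  23  23] z med/max 0.098862529
[... 6434 characters left out ...]
45  0.0609 0.0097]
dark 15 [275.2    295.9333] [274 291   4  12] z med/max 0.021991259397081353 0.03780319444074143 ray123 [0.9353 0.1533] ray161 [0.9849 0.1701] cloud [0.8461 0.1227 0.022 ]
dark 7 [254.8571 295.8571] [253 294   4   4] z med/max 0.008129350602768537 0.01142199550732359 ray123 [0.9466 0.1207] ray161 [0.9952 0.1403] cloud [0.8455 0.0799 0.0081]
dark 6 [265.5 298.5] [264 297   3   4] z med/max 0.009188557383882134 0.015427254512622834 ray123 [0.9463 0.1398] ray161 [0.9949 0.1577] cloud [0.8461 0.1034 0.0092]
dark 21 [280.     301.0476] [277 298   7   7] z med/max 0.011275438015801997 0.024756455434189917 ray123 [0.9436 0.1647] ray161 [0.9924 0.1804] cloud [0.8456 0.133  0.0113]
```

```bash
cat >> h.py <<'E'
from scipy.optimize import least_squares
def hexfit(P,slots):
    P=np.array(P);s=np.radians(60*np.array(slots))
    f=lambda p:(np.stack([p[0]+.082*np.cos(p[2]+s),p[1]+.082*np.sin(p[2]+s)],1)-P).ravel()
    r=least_squares(f,[*P.mean(0),np.arctan2(*(P[0]-P.mean(0))[::-1])]); return r.x,np.abs(r.fun).max()
E
python3 - <<'E'
from h import *
np.set_printoptions(precision=4,suppress=True)
lids={"top":[(272.14,225.73),(269.37,193.5),(239.9,179.47),(213.3,198.16),(215.23,230.57),(245.34,243.5)],
"scene":[(270.13,170.14),(260.37,188.65),(286.46,203.54),(322.61,198.38),(329.31,178.33)]}
for n in lids:
    c=dict(np.load(n+"0.npz")); C=cloud(c)
    P=[ray(c,*p,.123)[:2] for p in lids[n]]
    x,e=hexfit(P[:5],[0,1,2,3,4]) ; print(n,"axis",x[:2],"red dir",np.degrees(x[2]),"err",e)
    m=masks(c)["yellow"]
    sel=m&(C[...,2]>.135)&(C[...,2]<.16)&(C[...,0]<.54)&(np.abs(C[...,1]-.08)<.08)
    v,u=np.nonzero(sel); Q=np.array([ray(c,a,b,.148)[:2] for a,b in zip(u,v)])
    k=np.polyfit(Q[:,1],Q[:,0],1); print("bar n",len(Q),"slope deg",np.degrees(np.arctan(k[0])),"y range",Q[:,1].min(),Q[:,1].max(),"x at mid",np.polyval(k,.5*(Q[:,1].min()+Q[:,1].max())))
    if n=="top":
        sel=m&(C[...,2]<.03)&(C[...,0]<.5)
        v,u=np.nonzero(sel&(np.abs(C[...,1]-.08)<.05)&(C[...,0]>.38)); Q=np.array([ray(c,a,b,.0105)[:2] for a,b in zip(u,v)])
        print("arrow",Q.mean(0),Q.min(0),Q.max(0), "tip y",Q[Q[:,0]>Q[:,0].max()-.004].mean(0))
    # handle
    sel=(C[...,2]>.155)&(C[...,2]<.19)&(np.hypot(C[...,0]-.59,C[...,1]-.083)<.06)
    v,u=np.nonzero(sel)
    if n=="top":
        Q=np.array([ray(c,a,b,.178)[:2] for a,b in zip(u,v)]); r=cv2.minAreaRect(Q.astype(np.float32)*1000); print("handle",Q.mean(0),r)
        l=cv2.fitLine(Q.astype(np.float32),cv2.DIST_L2,0,.001,.001).ravel();print("line",np.degrees(np.arctan2(l[1],l[0])))
E
```

```text
top axis [0.5902 0.0838] red dir -116.38759890251137 err 0.0009259261842738953
bar n 189 slope deg -3.0789355808337295 y range 0.030304292409289706 0.12626253463687315 x at mid 0.4874141693075277
arrow [0.4493 0.0742] [0.4318 0.0302] [0.4919 0.1165] tip y [0.4917 0.0397]
handle [0.5894 0.0835] ((589.227294921875, 83.03350830078125), (69.13720703125, 15.66552734375), 62.3704948425293)
line 63.62164
scene axis [0.5927 0.084 ] red dir -116.023456306475 err 0.0008031876006279193
bar n 57 slope deg -3.0829180539616217 y range 0.033673463768990775 0.12761512491211308 x at mid 0.49402810323054747
```

Both views agree: the axis is at about (0.591, 0.084) and the front direction about -176.9°. The red jar points at -116.3° and the handle line gives -116.4°, so the turn needed is about -60.6°. Now I'll check IK along the arc and move above the handle.

```bash
cat >> h.py <<'E'
def R(phi): # tool down, jaw axis at phi deg
    a=np.radians(phi); x=np.array([0,0,-1.]); z=np.array([np.cos(a),np.sin(a),0]); return np.stack([x,np.cross(z,x),z],1)
E
python3 - <<'E'
from h import *; from bench import *
np.set_printoptions(precision=2,suppress=True)
p=read_position(); 
for base in (153.6,-26.4):
    for d in (0,-30,-61,-66):
        q=solve_ik([.590,.084,.146],R(base+d)); print(base,d,q)
E
```

```text
153.6 0 [ 39.99  42.71 -71.36 101.08  43.41  69.27 109.74]
153.6 -30 [ 39.99  42.71 -71.36 101.08  43.41  69.27  79.74]
153.6 -61 [ 31.47  32.9  -56.07 101.39  30.56  62.41  57.49]
153.6 -66 [ 29.95  31.79 -53.74 101.45  28.85  61.7   53.7 ]
-26.4 0 [ 25.97  29.37 -47.95 101.62  24.82  60.18 -57.4 ]
-26.4 -30 [ 24.69  28.72 -46.15 101.67  23.64  59.77 -86.54]
-26.4 -61 [  21.98   27.48  -42.44  101.79   21.3    59.03 -115.82]
-26.4 -66 [  21.57   27.31  -41.89  101.81   20.96   58.93 -120.57]
```

```bash
python3 - <<'E'
from h import *; from bench import *
np.set_printoptions(precision=4,suppress=True)
p=read_position(); line_to([p[0],p[1],.33])
goto([.45,-.05,.33],R(-26.4)); goto([.591,.084,.26],R(-26.4)); print(read_time(),read_q(),read_position(),read_contact_force())
move_gripper(.05,40)
t=read_time(); line_to(read_position(),R(-31.4)); print("5deg",read_time()-t,read_q()); line_to(read_position(),R(-26.4),speed=.02);print(read_time()-t,read_q())
t=read_time(); q=np.array(read_q());
c=camera("wrist"); np.savez("w0.npz",pos=read_position(),ori=read_orientation(),**c); cv2.imwrite("pics/w0.png",c["color"][:,:,::-1])
c=camera("top"); cv2.imwrite("pics/top1.png",c["color"][:,:,::-1])
E
```

```text
4.025 [ 25.9853  21.2391 -46.9096  95.4717  16.3506  70.4872 -51.0256] [0.591  0.0823 0.2599] [ 0.0468 -0.1323  0.4052]
5deg 0.25 [ 25.3442  20.9348 -46.1134  95.4911  15.8911  70.3637 -55.5629]
0.5 [ 26.0225  21.2125 -47.0308  95.4516  16.2954  70.4828 -51.0266]
```

View pics/w0.png

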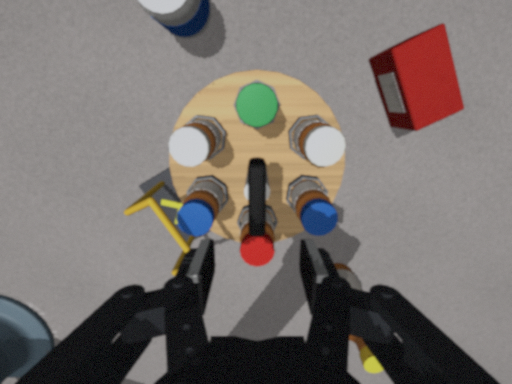

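View pics/top1.png

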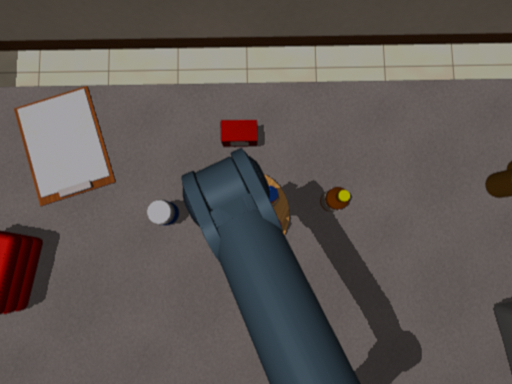

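The wrist view shows the handle at (258,190), lined up between the jaws, with the red lid at (257,248). The arch is at lower left, around (160,220). I'll cross-check with this view and time a longer rotation in free air.

```bash
cat >> h.py <<'E'
def wristcam(w):
    T=np.eye(4);T[:3,:3]=w["ori"];T[:3,3]=w["pos"]; w["cam_to_world"]=T@w["mount"]; return w
E
python3 - <<'E'
from h import *; from bench import *
np.set_printoptions(precision=4,suppress=True)
w=wristcam(dict(np.load("w0.npz"))); m=masks(w)
L={}
for k in("red","blue","green","white","yellow"):
    for a,ce,mm,s in blobs(m[k],60): print(k,a,ce,s[:4],ray(w,*ce,.123)[:2]); L.setdefault(k,[]).append(ray(w,*ce,.123)[:2])
C=cloud(w); s=(C[...,2]>.165)&(C[...,2]<.19)&(np.hypot(C[...,0]-.59,C[...,1]-.083)<.06)
v,u=np.nonzero(s); Q=np.array([ray(w,a,b,.178)[:2] for a,b in zip(u,v)]); print("handle",cv2.minAreaRect(Q.astype(np.float32)*1000),len(Q))
l=cv2.fitLine(Q.astype(np.float32),cv2.DIST_L2,0,.001,.001).ravel();print("line",np.degrees(np.arctan2(l[1],l[0])))
s=m["yellow"]&(C[...,2]>.135)&(C[...,2]<.16)&(np.hypot(C[...,0]-.49,C[...,1]-.08)<.08)
v,u=np.nonzero(s);Q=np.array([ray(w,a,b,.148)[:2] for a,b in zip(u,v)]); k=np.polyfit(Q[:,1],Q[:,0],1); print("bar",len(Q),np.degrees(np.arctan(k[0])),Q.mean(0),Q[:,1].min(),Q[:,1].max())
dwell(.2);print(read_position())
t=read_time(); line_to([.591,.084,.26],R(-46.4),speed=.02); print("20deg",read_time()-t,read_position()); t=read_time();line_to([.591,.084,.26],R(-26.4),speed=.05); print(read_time()-t);dwell(.2);print(read_position(),read_orientation()[:,2],read_contact_force())
E
```

```text
red 4676 [426.9472  76.6559] [391  25  71 104] [0.7835 0.1075]
red 741 [256.7503 249.6464] [241 236  32  29] [0.5548 0.0121]
blue 922 [194.9219 217.987 ] [178 201  35  35] [0.5103 0.0795]
blue 933 [318.8671 217.2551] [302 200  35  35] [0.636  0.0181]
green 378 [264.2619 112.9153] [245  91  32  35] [0.6301 0.1468]
white 112452 [253.6942 149.747 ] [  0   0 512 384] [0.6043 0.1188]
white 72 [309.5139 118.7361] [295 115  31  11] [0.6682 0.1217]
white 122 [205.0164 120.8934] [187 116  37  18] [0.5735 0.1664]
white 65 [305.4462 126.0615] [297 120  23  18] [0.6618 0.1169]
white 74 [293.6892 143.5676] [289 127  14  31] [0.644  0.1062]
white 60 [192.8833 187.2   ] [187 179  13  16] [0.5269 0.1119]
white 64 [246.2656 191.1094] [244 183   5  17] [0.5768 0.0821]
white 78 [213.7692 235.6538] [208 230  16  10] [0.5184 0.0507]
white 80 [196.4  241.95] [191 236  13  12] [0.4962 0.0526]
white 4147 [237.088  285.1502] [204 237  89 101] [ 0.5107 -0.0217]
white 597 [297.7169 323.1591] [279 302  32  37] [ 0.5542 -0.1095]
white 1133 [150.2657 362.7864] [127 336  39  48] [ 0.3423 -0.082 ]
white 702 [363.3846 368.8148] [348 341  45  43] [ 0.6044 -0.2246]
white 63 [  9.4603 380.7143] [  3 378  13   6] [ 0.1418 -0.0211]
handle ((590.8078002929688, 85.48783874511719), (70.6526107788086, 15.613369941711426), 63.88140869140625) 1313
line 63.2903
bar 1 75.51224723729463 [0.4978 0.0643] 0.0643077939910104 0.0643077939910104
[0.5909 0.0834 0.2606]
20deg 0.5 [0.591  0.0841 0.26  ]
0.5
[0.591 0.084 0.26 ] [ 0.8954 -0.4452  0.0001] [-1.3778  0.5581 -0.2948]<stdin>:11: RankWarning: Polyfit may be poorly conditioned
```

The wrist camera agrees to within about 1–2 mm: handle centre (0.591, 0.085) at 63.6°. Next I'll descend with a contact guard and grip.

```bash
python3 - <<'E'
from h import *; from bench import *
np.set_printoptions(precision=4,suppress=True)
line_to([.591,.0843,.26],speed=.05)
print(line_to([.591,.0843,.147],speed=.06,threshold=8), read_position(), read_contact_force(),read_moment())
for o in (.03,.022):
    move_gripper(o,20)
move_gripper(0,25); dwell(.3)
print(read_finger_gap(),read_time(),read_position(),read_contact_force(),read_moment())
E
```

```text
False [0.5913 0.0844 0.1474] [0.2774 0.8932 0.2015] [-0.0421  0.0402 -0.0647]
0.015581729192227525 9.85 [0.5911 0.0843 0.147 ] [ 0.2577  0.0327 -0.0521] [-0.081  -0.0177  0.0877]
```

```bash
python3 - <<'E'
from h import *; from bench import *
np.set_printoptions(precision=3,suppress=True)
move_gripper(0,70); dwell(.2)
mx=0
for i,a in enumerate(np.linspace(-26.4,-86.93,32)[1:]):
    line_to([.591,.0843,.147],R(a),speed=.02)
    f=read_contact_force(); mx=max(mx,np.linalg.norm(f))
    if mx>25: print("stop",a,f);break
    if i%8==0: print(a,f,read_moment())
dwell(.4)
z=read_orientation()[:,2];print(np.degrees(np.arctan2(z[1],z[0])),mx,read_finger_gap(),read_time(),read_position(),read_contact_force(),read_moment(),read_q())
for n in("scene","top","wrist"):
    p,o=read_position(),read_orientation(); c=camera(n); np.savez(n+"2.npz",pos=p,ori=o,**c); cv2.imwrite(f"pics/{n}2.png",cv2.resize(c["color"][:,:,::-1],(800,600)))
E
```

```text
-28.35258064516129 [-0.583 -0.878  2.05 ] [-0.113  0.062 -0.049]
-43.97322580645161 [ 1.807 -1.69   4.367] [-0.411 -0.23  -0.056]
-59.593870967741935 [ 3.993 -3.874  4.36 ] [-0.679 -0.731 -0.019]
-75.21451612903226 [ 4.492 -3.706  4.219] [-0.77  -0.711 -0.03 ]
-86.9168948943271 8.118806460555826 0.014690643643168536 18.4167 [0.592 0.083 0.147] [ 3.2   -4.218  3.875] [-0.74  -0.749 -0.051] [  14.024   24.798  -31.997  101.942   15.34    57.554 -110.815]
```

View pics/scene2.png

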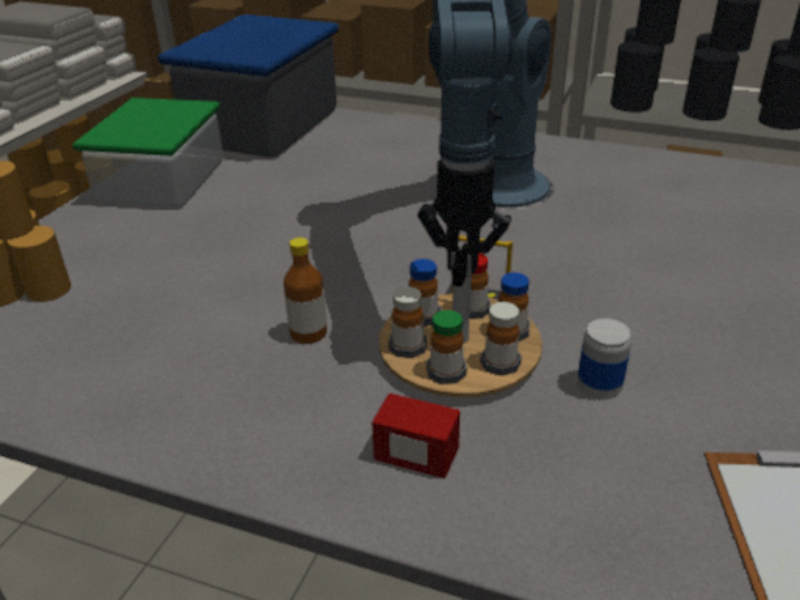

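View pics/wrist2.png

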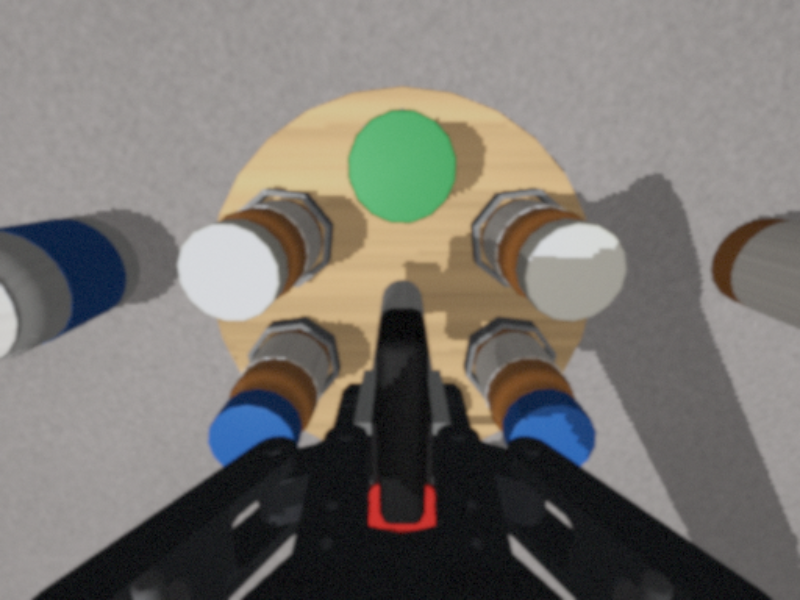

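View pics/top2.png

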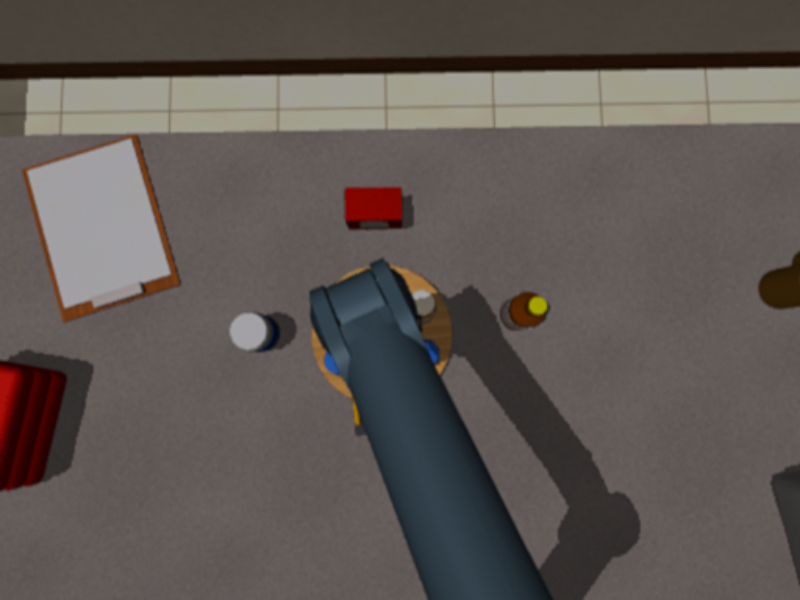

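The scene view shows the red lid under the arch at (480,262). All six jars are upright, and the can, bottle and carton have not moved. The wrist view shows symmetric lids, with green at (402,165) opposite red. Now I'll check the angle numerically.

```bash
python3 - <<'E'
from h import *
np.set_printoptions(precision=4,suppress=True)
def lidcen(c,approx):
    # lid top surface by cloud height, near approx
    C=cloud(c); s=(np.abs(C[...,2]-.1235)<.004)&(np.hypot(C[...,0]-approx[0],C[...,1]-approx[1])<.03)
    v,u=np.nonzero(s); 
    Q=np.array([ray(c,a,b,.123)[:2] for a,b in zip(u,v)]); (x,y),r=cv2.minEnclosingCircle(Q.astype(np.float32)*1000); return np.array([x,y])/1000,r,len(Q),Q.mean(0)
ax=np.array([.591,.0842])
for n,d,slots in(("scene0",-116.3,[0,1,2,3,4]),("top0",-116.3,[0,1,2,3,4,5]),("scene2",-176.9,[1,2,3,4,5]),("wrist2",-176.9,[2,3,4])):
    c=dict(np.load(n+".npz")); 
    if n[0]=="w": c=wristcam(c)
    P=[]
    for s in slots:
        a=np.radians(d+60*s); q=lidcen(c,ax+.082*np.array([np.cos(a),np.sin(a)])); P.append(q[3]); print(n,s,q[1:3],q[3],end=" ")
    # slot0 angle
    s=np.radians(60*np.array(slots));P=np.array(P)
    f=lambda p:(np.stack([p[0]+.082*np.cos(p[2]+s),p[1]+.082*np.sin(p[2]+s)],1)-P).ravel()
    r=least_squares(f,[*ax,np.radians(d)]);print("\n",n,r.x[:2],np.degrees(r.x[2]),np.abs(r.fun).max())
# front from top0: tab edges & posts
c=dict(np.load("top0.npz"));C=cloud(c);m=masks(c)["yellow"]
s=m&(C[...,2]>.135)&(C[...,2]<.16)&(C[...,0]<.54)&(np.abs(C[...,1]-.08)<.08)
for h in(.146,.150):
    v,u=np.nonzero(s);Q=np.array([ray(c,a,b,h)[:2] for a,b in zip(u,v)]);print("bar rect",cv2.minAreaRect(Q.astype(np.float32)*1000))
a=[b for b in blobs(m) if 60<b[0]<90 and b[1][1]>260][0]
v,u=np.nonzero(a[2]);Q=np.array([ray(c,x,y,.0105)[:2] for x,y in zip(u,v)]);print("arrow",Q.mean(0),cv2.minAreaRect(Q.astype(np.float32)*1000))
# tab in cloud
s=(C[...,0]>.40)&(C[...,0]<.47)&(np.abs(C[...,1]-.08)<.1); V=c["color"].max(-1)
im=cv2.resize(c["color"][225:290,205:290,::-1],None,fx=8,fy=8,interpolation=cv2.INTER_CUBIC);cv2.imwrite("pics/tab.png",im)
c=dict(np.load("scene2.npz"));cv2.imwrite("pics/sc.png",cv2.resize(c["color"][140:260,230:360,::-1],None,fx=5,fy=5,interpolation=cv2.INTER_CUBIC))
E
```

```text
scene0 0 (23.61432647705078, 148) [0.557  0.0095] scene0 1 (24.2390193939209, 174) [0.639  0.0147] scene0 2 (22.832386016845703, 192) [0.6746 0.0884] scene0 3 (22.454933166503906, 183) [0.6295 0.1561] scene0 4 (23.587657928466797, 161) [0.5483 0.151 ] 
 scene0 [0.5933 0.0829] -116.28639583446454 0.0005299170500302486
top0 0 (20.43773078918457, 203) [0.5533 0.01  ] top0 1 (19.932308197021484, 195) [0.6349 0.0153] top0 2 (20.246015548706055, 193) [0.6713 0.089 ] top0 3 (20.48846435546875, 205) [0.6262 0.157 ] top0 4 (20.600555419921875, 211) [0.5443 0.1517] top0 5 (20.510839462280273, 180) [0.5104 0.0783] 
 top0 [0.5901 0.0835] -116.33639360000126 0.0021442069269583808
scene2 1 (23.941865921020508, 144) [0.5558 0.01  ] scene2 2 (23.01134490966797, 171) [0.6379 0.0144] scene2 3 (23.394580841064453, 192) [0.6747 0.0872] scene2 4 (23.156599044799805, 187) [0.6302 0.1557] scene2 5 (23.262203216552734, 160) [0.5488 0.1511] 
 scene2 [0.5931 0.0828] -176.95845493088018 0.0004400143846114979
wrist2 2 (21.08389663696289, 3216) [0.6358 0.0159] wrist2 3 (20.598983764648438, 3980) [0.6726 0.0882] wrist2 4 (21.161378860473633, 3223) [0.6282 0.1561] 
 wrist2 [0.591  0.0838] -176.88987353900407 0.0008505077551974639
bar rect ((479.5924072265625, 77.61888122558594), (33.033348083496094, 96.6089096069336), 3.519036054611206)
bar rect ((479.9012451171875, 77.47987365722656), (32.87973403930664, 96.15962982177734), 3.5190160274505615)
arrow [0.4443 0.0746] ((444.5019836425781, 75.50547790527344), (44.244754791259766, 24.53972053527832), 88.81599426269531)
```

View pics/tab.png

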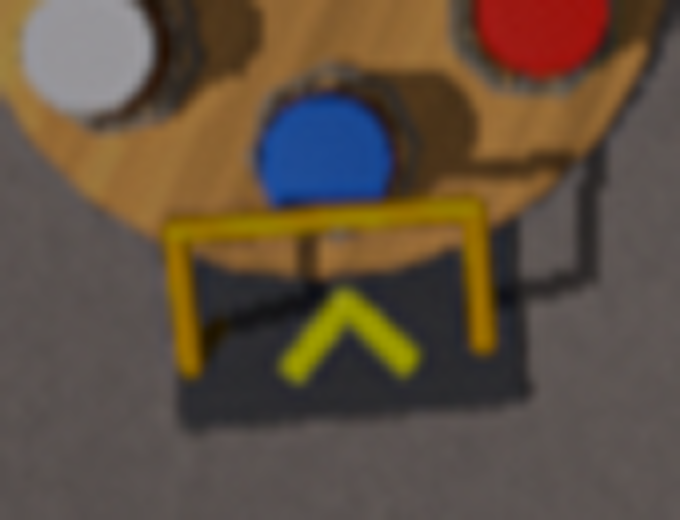

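View pics/sc.png

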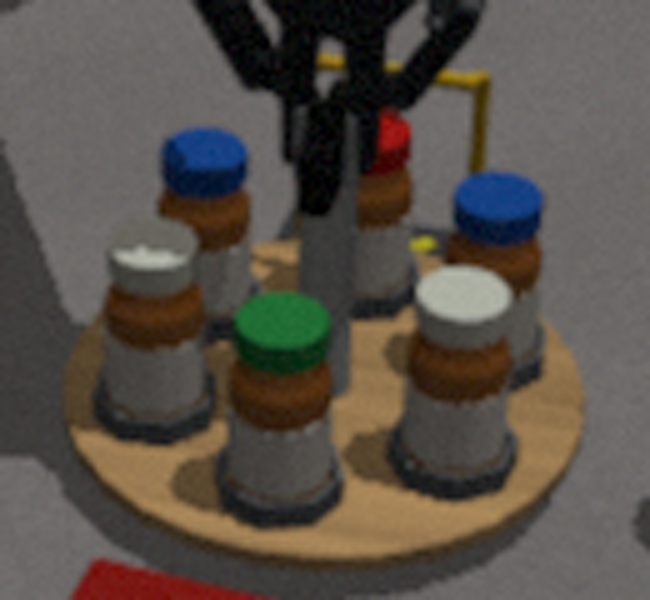

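```bash
python3 - <<'E'
from h import *
np.set_printoptions(precision=4,suppress=True)
c=dict(np.load("top0.npz")); ax=np.array([.5903,.0838])
def pt(x,y,z): return ray(c,(x+.5)/8-.5+205,(y+.5)/8-.5+225,z)[:2]
def pr(n,a,b):
    m=(a+b)/2;d=b-a;print(n,a,b,"len",np.linalg.norm(d),"mid dir",np.degrees(np.arctan2(*(m-ax)[::-1])),"dist",np.linalg.norm(m-ax),"normal",np.degrees(np.arctan2(d[1],d[0]))-90)
pr("bar",pt(177,229,.146),pt(480,209,.146)) 
pr("posts",pt(191,372,.012),pt(484,349,.012))
pr("tab",pt(185,428,.010),pt(530,397,.010))
pr("arrow ends",pt(292,372,.0105),pt(410,364,.0105))
t=pt(345,295,.0105);print("tip",t,np.degrees(np.arctan2(*(t-ax)[::-1])))
E
```

```text
bar [0.4908 0.1224] [0.4949 0.0314] len 0.09109621840392948 mid dir -175.92171060866812 dist 0.0976897940960821 normal -177.43030799622196
posts [0.4334 0.1297] [0.4391 0.0284] len 0.10140157537821017 mid dir -178.23887304554285 dist 0.1541585509555745 normal -176.76348423161934
tab [0.4142 0.1321] [0.4222 0.0129] len 0.11954267574263086 mid dir -176.24204999795924 dist 0.17248607781680364 normal -176.14237961730987
arrow ends [0.4325 0.0949] [0.4343 0.0541] len 0.04086289439913332 mid dir -176.61395066745814 dist 0.15717464705670323 normal -177.36627296101392
tip [0.4583 0.0762] -176.6951773060666
```

All features put the front at -176.1° to -178.2° (mean about -176.8°), and the turntable is at -176.9°. That difference is under 0.5 mm at the jar. I'll do a final hold check and hand in.

```bash
python3 - <<'E'
from h import *; from bench import *
dwell(.5); print(read_finger_gap(),np.abs(read_qd()).max(),read_contact_force(),read_position(),read_time())
job_done()
E
```

```text
0.014932739597494176 0.13848185838844046 [ 4.1633754  -4.72389757  4.00054474] [0.59165854 0.08337643 0.14714786] 19.0667
the job is handed in; nothing more can be done
```

I turned the carousel about 60.6° clockwise, so the jar with the red lid now stands at the front under the yellow arch. I handed the job in at 19 s with the gripper still holding the handle. It was set to a 70 N grip, and the finger gap was 15 mm on the 16 mm bar.

- **Angle:** The scene and wrist cameras put the red jar's pocket at -176.96° and -176.89°. I measured the front direction from the arch, tab and arrow before the turn. Those readings ran from -175.9° to -178.2°, with a mean of about -176.8°, so the jar should be within about 0.5 mm of centre. I could not measure the red jar directly at the end because the gripper partly hid it.
- **Surroundings:** In the last pictures all six jars stand in their pockets, and the can, oil bottle and carton look unmoved.
- **Forces:** Contact force peaked at about 8 N during the turn and was a steady 7–8 N at the end.
- **Disagreements:** The cameras differed by about 2–3 mm on where the turning axis lies, roughly what the calibration allows. My estimate of the feet of the arch posts did not match the given sizes well (154 mm from the axis instead of 140 mm), and it is the -178.2° reading above.

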